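# Fold and tuck the lens tray's flap

## Task

Close the lens tray on the ledge: push its hinged flap over from behind with the fingertips until it lies flat on the tray, then, pressing it down, push it along until its free edge is tucked fully home beneath the retaining lip, so that it stays shut by itself when you let go. Do it all from the flap's outer face, pinching and lifting nothing and not touching the flap's grey inner liner, and leave the other things on the ledge where they are.

Things in the scene. Friction and masses are not known exactly. Their poses are not given: they have to be found in the camera images.
- tray: Purple lens tray, 112 mm long (its x) by 116 mm wide (its y), rim 30 mm high, stuck fast to the ledge. Origin: centre of its underside. z up; +x is the way the flap folds over and then slides, towards the retaining lip. The hinge line runs along its y at z = 32.5 mm, x = -45 mm plus the slide.
- lip_edge (a point): Middle of the lower inner edge of the retaining lip, at tray x = 37 mm, z = 38.5 mm. The lip is a fixed strip right across the tray's +x end, 4 mm thick (top at z = 42.5 mm), reaching from here out to x = 56 mm. Axes as the tray's.
- flap (a joint): Angle of the hinged flap, rad: 0 = flat on the tray, 1.57 = upright; starts 1.35 to 1.75, stop at 1.9. Springy, stiff hinge: it stays near upright, takes about 0.04 N m (under 1 N near its middle) to fold, and if let go untucked springs up 0.5 rad or more. Its smooth purple outer face looks to tray -x when it stands, up when flat, then at z = 35 mm.
- tuck (a joint): How far the flap has slid with its hinge along tray +x, m: 0 to 0.014 (stop), starts 0 to 0.003; about 3 N of friction, stays where left. Flat, its free edge lies at tray x = 33 mm + this: clear of the lip up to 4 mm of slide, 10 mm under it at the stop. Slid too far before it is flat, it lands on top of the lip.
- flap_edge (a point): Middle of the flap's free edge, 78 mm from the hinge line. The flap is a plate 104 mm wide (along the hinge), 3 mm thick at this edge.
- thumb_step (a point): Thumb step on the flap's outer face: a wedge ridge 60 mm long across the flap, about 5 mm proud. This point: foot of its steep side, which faces the hinge 50 mm from the hinge line; it slopes away over 12 mm towards the free edge. A fingertip pressed on the outer face on its hinge side can push against it towards the lip.
- hinge_line (a point): Middle of the flap's hinge line, on its chromed barrel of 4 mm radius; slides with the flap.
- liner: Thin grey liner on the flap's inner face, 60 by 94 mm; not to be touched. Origin on the hinge line.
- turtle: Loose green turtle-shaped lens case, 75 by 60 mm, 23 mm high, beside the tray's +y side. Origin: centre of its underside. Bystander.
- file: Loose steel nail file with a white handle, 148 by 16 by 6 mm, beside the tray's -y side. Origin: centre of its underside. Bystander.
- jar: Loose white cream jar, 48 mm across, 42 mm high, beyond the tray's lip end. Origin: centre of its underside. Bystander.
- pump: Loose chrome pump dispenser, 66 mm across, 163 mm high. Origin: centre of its underside. Bystander.
- dish: Loose white ceramic dish, 116 mm across, 20 mm high. Origin: centre of its underside. Bystander.
- bowl: Loose blue ceramic bowl, 68 mm across, 34 mm high, stacked on the dish. Origin: centre of its underside. Bystander.
- tumbler: Loose white ceramic tumbler, 68 mm across, 90 mm high. Origin: centre of its underside. Bystander.
There are look-alikes about, which are no part of the job. There is more than one size of the tray; the job needs the larger.

How it is judged:
By the outcome, as a careful person would: the job done as asked, in the order asked, and still so for the second after the job is handed in, with the robot touching nothing.
It also fails if it takes over 42 s, if anything falls off the work surface, if the arm or the gripper's body presses on something with over 40 N, if the wrist force passes 120 N, or if a joint passes its speed limit or range.

## Robot

A 6-joint arm with a two-finger parallel gripper is mounted at the origin on the work surface. World frame = base frame: x ahead of the robot, y to its left, z up, the work surface at z = 0. Lengths are in m, angles in degrees, forces in N, time in s.
With the tool pointing down it reaches from about 0.225 to 0.875 m from the base axis. Payload 3.4 kg.
Tool frame: the origin (TCP) lies on the front face of the gripper's body, between the roots of the fingers; the fingertips stand 73 mm ahead of it and the grasp point (between the pads) lies 54 mm ahead of it; y points along the fingers, x is the direction in which the jaws open and shut, and the axes are right-handed (so a half turn about y gives the same grasp; the last joint's range is limited). The gripper opens to 85 mm and grips with 20 to 120 N. Pads are 22 mm wide; open, the fingers measure 114 mm over their backs; the gripper's body (76 mm by 85 mm) begins 54 mm behind the grasp point. The pads swing forward as they close: fully open they stand 13 mm farther back than shut.
Start: joints at [-70.417, 15.808, 86.224, -0, 77.962, -6.933], TCP at [0.257, -0.515, 0.304] pointing down, gripper open.
Joint ranges: [-165.64, 165.64], [-43.16, 119.46], [12.63, 154.43], [-67.54, 247.53], [6.08, 155.33], [-154.97, 154.97]. Speed limits (degrees/s): [147.25, 147.25, 180, 180, 180, 180].

## Interface

Orientations are given as [roll, pitch, yaw] about the fixed x, y, z axes, in that order (R = Rz(yaw) Ry(pitch) Rx(roll)).
In Python, from workcell import * gives the robot as it stands.
- The arm moves only by the tool play_rows, never from a script. Its argument "deltas" is a list of rows, each a list of 7 numbers: the shift along the tool's x, y, z in cm, then the turn, a rotation vector about the tool's x, y, z in rad, then the finger opening in cm, from 0 to 8.54. In form: [[x, y, z, rx, ry, rz, hand], ...]. A call has 1 to 12 rows; each row shifts and turns the commanded pose from where the row before left it, along the tool's axes as they then stand; what a row does not reach is not made up. A row lasts 1/12 s, in which the tool goes at most 41.7 mm and 7.16 degrees, less where a joint would pass 70% of its speed; a pose out of reach is approached as far as the arm can. A call is refused whole if a number of a shift passes 4.17 or a number of a turn 0.125, either way. A call with a gripper value outside its range is refused whole. The fingers move at their own pace and stop on an object; "newtons" is the grip in N (left out, the last holds). Time passes only in rows, so rows that do not move let the fingers close. It gives the time, the measured TCP pose, the force and the opening at its end, in the units of the state.
- observe(): the state, without advancing time (a new reading comes with each control period).
- camera(name): name is "scene" or "top" or "wrist"; returns the picture (420x560x3 uint8, red, green, blue); there is no depth.
- get_calibration(name): a dict with "K" (3x3 intrinsics, pixels), "T" (4x4, takes a point from camera to world coordinates); the wrist camera has in their place "tool_from_camera" (4x4, takes a point from camera to tool coordinates, whose origin is the TCP and whose axes are the tool frame's). Camera axes: x right, y down, z forward; pixel columns grow to the right and rows downward; lengths in m; the calibration is good to about 2 mm. A picture is of the moment at which its call begins: read the wrist's pose just before it. get_calibration takes no time and is no camera call.
- hand_in(): hands the job in, once; it reports no verdict.
The state is a dict: "t": time; "q": joint angles; "qd": joint speeds; "effort": joint torques, N m; "eef_pos": TCP position; "tool_rot": TCP orientation; "force": force on the tool from outside, world axes, zero at the start; "torque": the same for the moment, N m; "width": finger opening in m.
Only numpy, scipy, OpenCV 4.12 (cv2) and the standard library are available. Lean on these libraries where they do the work, as an engineer would, in place of code of your own. Each camera call takes 0.05 s, during which the arm holds its last target.

## Working session

There is one attempt and no reset: what is moved stays moved. The work goes in short steps, Python scripts to look and compute and a tool call to move; the robot and the scene stay as the last step left them, time stands still between calls to the robot, and variables do not carry over. Pictures are saved under pics/ and viewed, and the job is handed in when it is done.

Besides the shell and the picture viewer there is one more tool, called after ">>>" by a JSON object that holds its "op" and its "data". play_rows: Moves the arm, as the interface text tells. Its arguments: {"type":"object","properties":{"deltas":{"type":"array","items":{"type":"array","items":{"type":"number"}}},"newtons":{"type":"number"}},"required":["deltas"]}

```bash
mkdir -p pics; ls; python3 - <<'E'
from workcell import *
import cv2,numpy as np
np.set_printoptions(precision=4,suppress=True)
print(observe())
for n in ["scene","top","wrist"]:
    im=camera(n); cv2.imwrite(f"pics/{n}0.png",im[:,:,::-1]); c=get_calibration(n)
    for k in c: print(n,k,np.array(c[k]).tolist() if not isinstance(c[k],str) else c[k])
E
```

```text
pics
{'t': 0.0, 'q': array([-70.4173,  15.8492,  86.2955,   0.0003,  77.9622,  -6.9343]), 'qd': array([-0.0143,  0.0408,  0.0472,  0.0715, -0.0797, -0.0135]), 'effort': array([  0.    , -41.6765, -24.5805,   0.0001,   0.0109,   0.    ]), 'eef_pos': array([ 0.2566, -0.5141,  0.303 ]), 'tool_rot': array([-89.9868,   0.1061, -63.4831]), 'force': array([ 0.5999, -0.1956, -0.1547]), 'torque': array([ 0.0113, -0.0317, -0.0605]), 'width': 0.08516370710604995}
scene K [[399.08033748453676, 0.0, 282.38389932217746], [0.0, 399.08033748453676, 214.75227134695], [0.0, 0.0, 1.0]]
scene T [[0.4044043673594378, 0.7327994666856028, -0.5472312575921711, 1.1375914502588094], [0.9145756316909843, -0.32211401830117947, 0.24452806205199532, -0.3497190069793408], [0.0029191741383440733, -0.5993725893291781, -0.8004648509354965, 0.8698315675066247], [0.0, 0.0, 0.0, 1.0]]
top K [[397.03826200546547, 0.0, 281.400544747934], [0.0, 397.03826200546547, 210.40160796515838], [0.0, 0.0, 1.0]]
top T [[-0.008131668272818027, -0.9854928141611119, 0.1695222380925673, 0.4142999026072598], [-0.9999589934955273, 0.00868964318633167, 0.0025497899337036697, -0.08940670239758375], [-0.003985887418458087, -0.16949455253224655, -0.9855230638414205, 1.046130999571282], [0.0, 0.0, 0.0, 1.0]]
wrist K [[306.0645750950629, 0.0, 277.07689363944854], [0.0, 306.0645750950629, 204.4308046825332], [0.0, 0.0, 1.0]]
wrist tool_from_camera [[0.9999998509108532, -3.090228373731256e-05, -0.0005451819128035679, 0.0008033962427133057], [0.0005052606194912502, -0.32629104029435974, 0.9452692218280084, -0.06964000888547789], [-0.0002070989511794815, -0.9452693563575787, -0.32629097603420026, 0.08503068207276915], [0.0, 0.0, 0.0, 1.0]]
```

View pics/scene0.png

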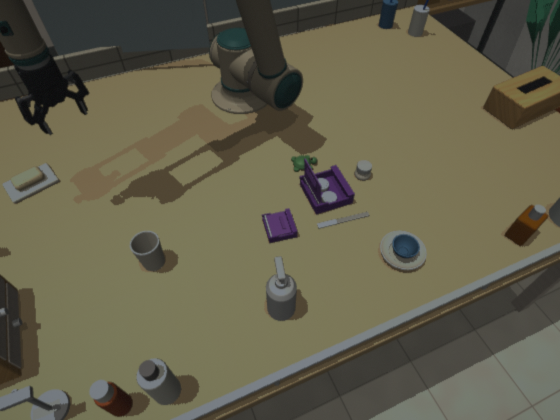

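View pics/top0.png

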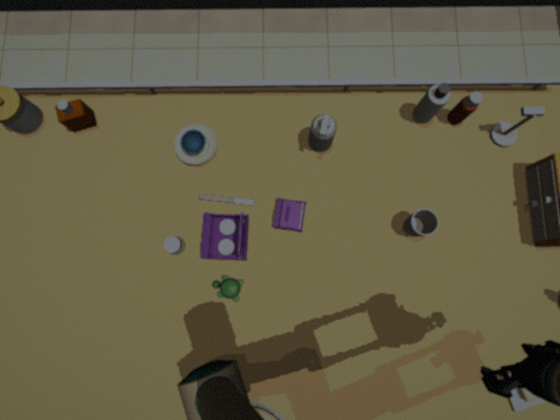

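View pics/wrist0.png

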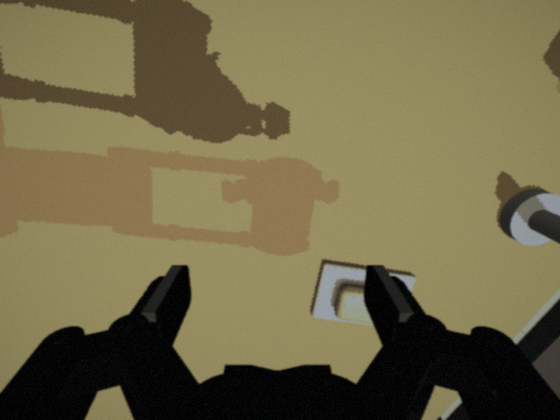

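```bash
python3 - <<'E'
import cv2
im=cv2.imread("pics/top0.png"); c=cv2.resize(im[180:310,150:320],None,fx=4.6,fy=4.6,interpolation=cv2.INTER_CUBIC); c=cv2.convertScaleAbs(c,alpha=1.6); cv2.imwrite("pics/topc.png",c)
im=cv2.imread("pics/scene0.png"); c=cv2.resize(im[145:250,250:390],None,fx=5.5,fy=5.5,interpolation=cv2.INTER_CUBIC); c=cv2.convertScaleAbs(c,alpha=1.6);cv2.imwrite("pics/scenec.png",c)
E
```

```text
(no output)
```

View pics/topc.png

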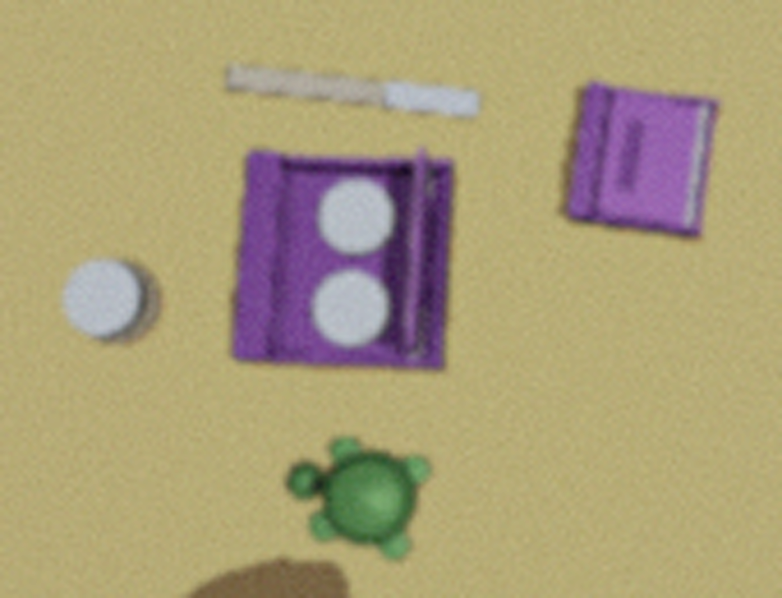

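View pics/scenec.png

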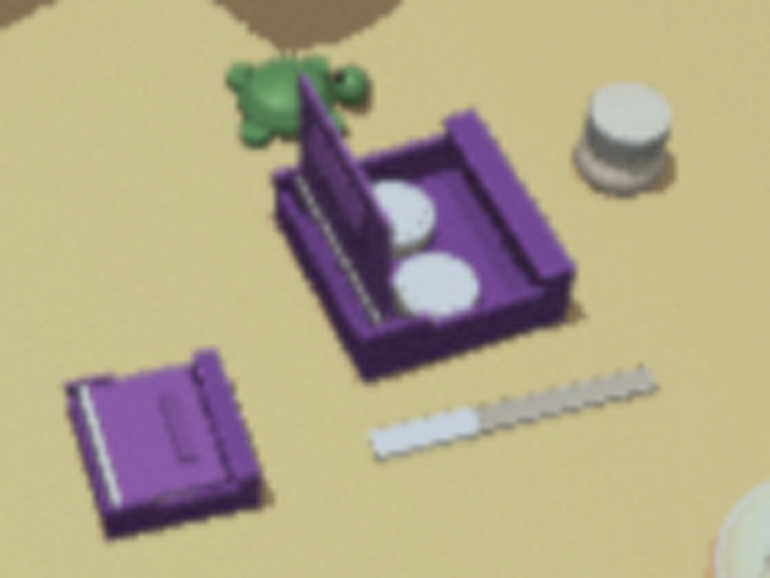

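```bash
cat > h.py <<'E'
from workcell import *
import cv2,numpy as np
np.set_printoptions(precision=4,suppress=True)
from scipy.spatial.transform import Rotation as Ro
def ray(n,u,v,st=None):
    c=get_calibration(n);K=np.array(c["K"])
    if n=="wrist":
        Tt=np.eye(4);Tt[:3,:3]=Ro.from_euler("xyz",st["tool_rot"],degrees=True).as_matrix();Tt[:3,3]=st["eef_pos"];T=Tt@np.array(c["tool_from_camera"])
    else: T=np.array(c["T"])
    d=T[:3,:3]@np.linalg.solve(K,[u,v,1]); return T[:3,3],d
def onz(n,u,v,z,st=None):
    o,d=ray(n,u,v,st); return o+d*(z-o[2])/d[2]
E
python3 - <<'E'
from h import *
t=lambda a,b:((a+.5)/4.6+150-.5,(b+.5)/4.6+180-.5)
s=lambda a,b:((a+.5)/5.5+250-.5,(b+.5)/5.5+145-.5)
P=[onz("top",*t(250,150),.0425),onz("top",*t(233,358),.0425),onz("top",*t(453,158),.03),onz("top",*t(442,367),.03)]
S=[onz("scene",*s(575,268),.0425),onz("scene",*s(468,112),.0425),onz("scene",*s(367,352),.03),onz("scene",*s(277,180),.03)]
for Q in (P,S):
    print(np.array(Q)); d=Q[0]+Q[1]-Q[2]-Q[3]; print("c",np.mean(Q,0),"yaw",np.degrees(np.arctan2(d[1],d[0])),np.linalg.norm(d[:2])/2,[np.degrees(np.arctan2(*(Q[i+1]-Q[i])[1::-1])) for i in(0,2)])
print("hinge ",onz("scene",*s(338,250),.0325+.004), "flap edge top",onz("top",*t(415,165),.1), )
for n,p in dict(jar=(104,298),turtle=(365,495),fileL=(228,76),fileR=(480,104),small=(640,160)).items(): print(n,onz("top",*t(*p),.02))
print(onz("scene",281,300,0))
E
```

```text
[[ 0.584   0.1119  0.0425]
 [ 0.4687  0.1183  0.0425]
 [ 0.5805 -0.0003  0.03  ]
 [ 0.4634  0.0051  0.03  ]]
c [0.5241 0.0587 0.0363] yaw 87.78739242221481 0.11276942580180664 [np.float64(176.80942773330534), np.float64(177.3726300788138)]
[[ 0.5838  0.1096  0.0425]
 [ 0.4695  0.1118  0.0425]
 [ 0.581  -0.0022  0.03  ]
 [ 0.4625  0.0058  0.03  ]]
c [0.5242 0.0562 0.0363] yaw 87.41975104916365 0.10902010935407698 [np.float64(178.92424653810798), np.float64(176.1200339480312)]
hinge  [0.5222 0.0108 0.0365] flap edge top [0.5655 0.0135 0.1   ]
jar [0.5041 0.1964 0.02  ]
turtle [0.3941 0.048  0.02  ]
fileL [0.631  0.1301 0.02  ]
fileR [ 0.6133 -0.0147  0.02  ]
small [ 0.58   -0.1059  0.02  ]
[ 0.7703 -0.1881  0.    ]
```

Two purple trays are in the top view: the large open one at (225,237), with its flap standing, and a small closed one at (290,214). The larger one is the job: it measures about 113 mm, and the turtle, file and jar sit around it as described. The enlarged crop confirms this. The tray centre is about (0.524, 0.058), with yaw about 87.5°.

First I turn the tool so its z runs along tray +x, and shut the fingers.

>>> {"op": "play_rows", "data": {"deltas": [[0, 0, 0, 0, -0.118, 0, 0], [0, 0, 0, 0, -0.118, 0, 0], [0, 0, 0, 0, -0.118, 0, 0], [0, 0, 0, 0, -0.118, 0, 0], [0, 0, 0, 0, -0.118, 0, 0], [0, 0, 0, 0, -0.118, 0, 0], [0, 0, 0, 0, -0.118, 0, 0], [0, 0, 0, 0, -0.118, 0, 0], [0, 0, 0, 0, -0.12, 0, 0]], "newtons": 40}}

```text
t: 0.9
eef_pos: [0.2566, -0.5144, 0.3035]
tool_rot: [-90.0, 0.0, -2.2]
force: [0.3, 0.3, -0.4]
width: 0.0
```

>>> {"op": "play_rows", "data": {"deltas": [[1.95, 0.4, 3.4, 0, 0, 0, 0], [1.95, 0.6, 3.4, 0, 0, 0, 0], [1.95, 0.6, 3.4, 0, 0, 0, 0], [1.95, 0.6, 3.4, 0, 0, 0, 0], [1.95, 0.6, 3.4, 0, 0, 0, 0], [1.95, 0.6, 3.4, 0, 0, 0, 0], [1.95, 0.6, 3.4, 0, 0, 0, 0], [1.95, 0.6, 3.4, 0, 0, 0, 0], [1.95, 0.6, 3.4, 0, 0, 0, 0], [1.95, 0.6, 3.4, 0, 0, 0, 0], [1.95, 0.6, 3.4, 0, 0, 0, 0], [1.95, 0.6, 3.4, 0, 0, 0, 0]]}}

```text
t: 1.9
eef_pos: [0.509, -0.1153, 0.2335]
tool_rot: [-90.0, 0.0, -2.5]
force: [1.0, 0.2, 0.3]
width: -0.0003
```

```bash
python3 - <<'E'
from h import *
s=observe();print(s["eef_pos"],s["tool_rot"],s["qd"])
for n in ["wrist","scene"]: cv2.imwrite(f"pics/{n}1.png",cv2.convertScaleAbs(camera(n)[:,:,::-1],alpha=1.5))
im=cv2.imread("pics/scene1.png"); cv2.imwrite("pics/scene1c.png",cv2.resize(im[110:250,230:400],None,fx=4,fy=4,interpolation=cv2.INTER_CUBIC))
E
```

```text
[ 0.509  -0.1153  0.2335] [-90.007    0.0058  -2.5179] [ 51.7539  15.5858 -10.8926  -0.2746  -5.6039  51.2617]
```

View pics/wrist1.png

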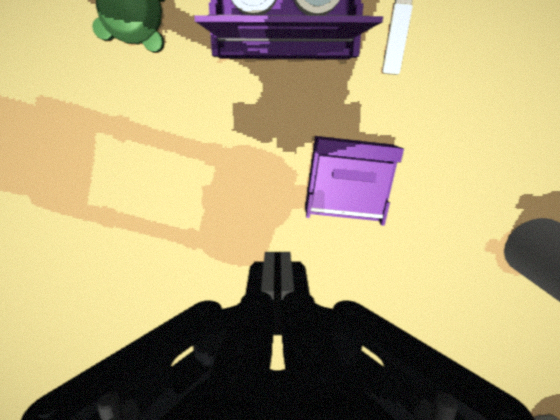

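View pics/scene1c.png

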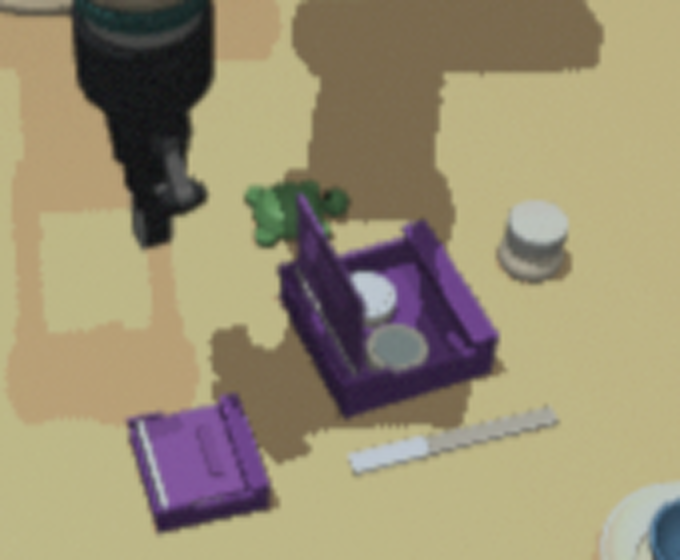

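>>> {"op": "play_rows", "data": {"deltas": [[0, 0, 0, 0, 0, 0, 0], [0, 0, 0, 0, 0, 0, 0], [0, 0, 0, 0, 0, 0, 0]]}}

```text
t: 2.25
eef_pos: [0.5079, -0.1183, 0.234]
tool_rot: [-90.0, 0.0, -2.6]
force: [0.7, 0.4, -0.2]
width: -0.0004
```

```bash
python3 - <<'E'
from h import *
s=observe();print(s["eef_pos"],s["tool_rot"],s["qd"])
w=cv2.convertScaleAbs(camera("wrist")[:,:,::-1],alpha=1.5)
cv2.imwrite("pics/wrist2.png",w);cv2.imwrite("pics/wrist2c.png",cv2.resize(w[0:160,170:410],None,fx=3.3,fy=3.3,interpolation=cv2.INTER_CUBIC))
E
```

```text
[ 0.5079 -0.1183  0.234 ] [-90.0338   0.0175  -2.5952] [-0.689  -0.186  -0.1356  0.1723 -0.0138  0.1646]
```

View pics/wrist2c.png

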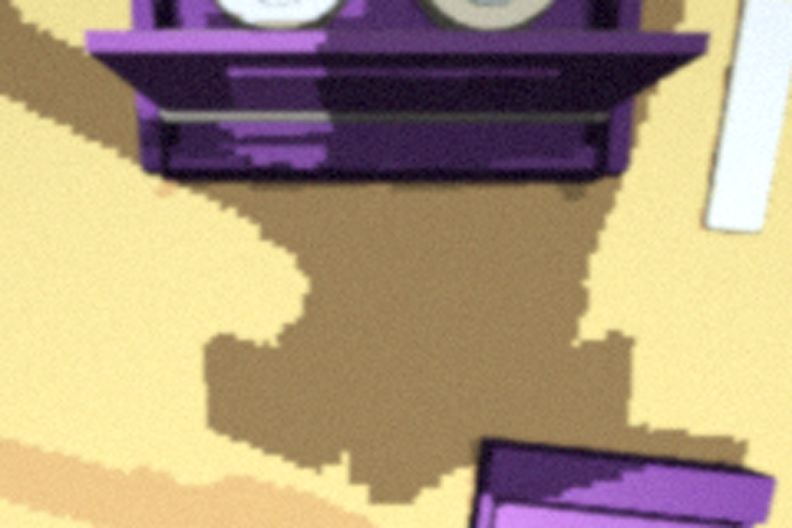

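```bash
python3 - <<'E'
from h import *
s=observe()
t=lambda a,b:((a+.5)/3.3+170-.5,(b+.5)/3.3-.5)
f=lambda a,b,z:onz("wrist",*t(a,b),z,s)
A,B=f(140,170,.03),f(626,170,.03);print(A,B,B-A,np.degrees(np.arctan2(*(B-A)[1::-1])))
A,B=f(160,116,.0365),f(610,118,.0365);print("hinge",A,B,(A+B)/2)
for z in(.08,.085): A,B=f(230,74,z),f(558,74,z);print("step",z,A,B,np.linalg.norm(B-A))
for z in(.108,.111): A,B=f(103,53,z),f(700,55,z);print("edge outer",z,A,B,np.linalg.norm(B-A))
E
```

```text
[0.4621 0.004  0.03  ] [ 0.5807 -0.0015  0.03  ] [ 0.1187 -0.0055  0.    ] -2.651760242225242
hinge [0.4693 0.0143 0.0365] [0.5749 0.009  0.0365] [0.5221 0.0116 0.0365]
step 0.08 [0.4908 0.0129 0.08  ] [0.5545 0.0099 0.08  ] 0.06373582633309192
step 0.085 [0.4913 0.0118 0.085 ] [0.5536 0.0089 0.085 ] 0.062311034134704645
edge outer 0.108 [0.4724 0.011  0.108 ] [0.5732 0.006  0.108 ] 0.10091656344136879
edge outer 0.111 [0.4731 0.0103 0.111 ] [0.5723 0.0054 0.111 ] 0.09936929413337062
```

>>> {"op": "play_rows", "data": {"deltas": [[0.25, 2.1, 2.2, 0, 0, 0, 0], [0.25, 2.1, 2.2, 0, 0, 0, 0], [0.25, 2.1, 2.2, 0, 0, 0, 0], [0.25, 2.1, 2.2, 0, 0, 0, 0], [0, 0, 0, 0, 0, 0, 0], [0, 0, 0, 0, 0, 0, 0], [0, 0, 0, 0, 0, 0, 0]]}}

```text
t: 2.88
eef_pos: [0.5227, -0.0311, 0.1506]
tool_rot: [-90.1, -0.1, -2.6]
force: [0.3, 0.1, 0.5]
width: 0.0001
```

```bash
python3 - <<'E'
from h import *
s=observe();print(s["eef_pos"],s["tool_rot"],s["force"])
for n in ["wrist","scene"]: cv2.imwrite(f"pics/{n}3.png",cv2.convertScaleAbs(camera(n)[:,:,::-1],alpha=1.5))
im=cv2.imread("pics/scene3.png"); cv2.imwrite("pics/scene3c.png",cv2.resize(im[110:250,250:400],None,fx=4,fy=4,interpolation=cv2.INTER_CUBIC))
E
```

```text
[ 0.5227 -0.0311  0.1506] [-90.0541  -0.0742  -2.5791] [0.2544 0.1447 0.4831]
```

View pics/wrist3.png

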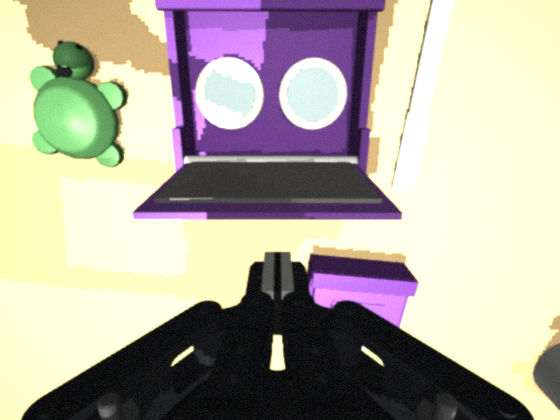

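View pics/scene3c.png

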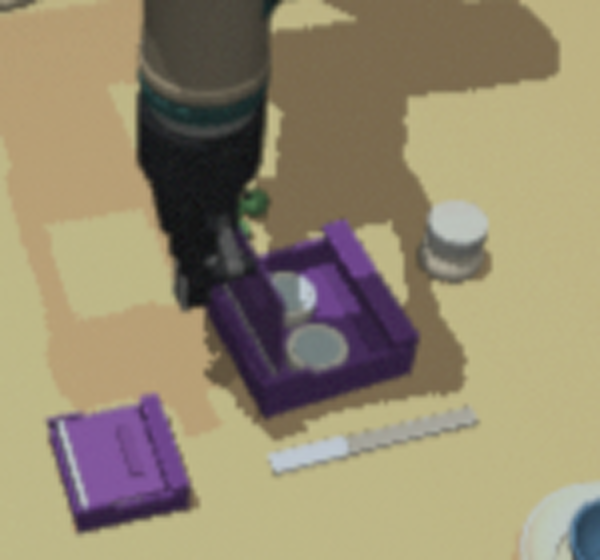

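The fingertips are behind the upright flap: tips at wrist pixel (277,255), flap edge at row 215, centred across it. I start folding.

>>> {"op": "play_rows", "data": {"deltas": [[0, 0.1, 1.0, 0, 0, 0, 0], [0, 0.1, 1.0, 0, 0, 0, 0], [0, 0.1, 0.9, 0, 0, 0, 0], [0, 0.04, 0.55, 0, 0, 0, 0], [0, 0.04, 0.55, 0, 0, 0, 0], [0, 0.18, 0.52, 0, 0, 0, 0], [0, 0.18, 0.52, 0, 0, 0, 0], [0, 0.3, 0.45, 0, 0, 0, 0], [0, 0.3, 0.45, 0, 0, 0, 0], [0, 0, 0, 0, 0, 0, 0]]}}

```text
t: 3.82
eef_pos: [0.5245, 0.0304, 0.1357]
tool_rot: [-90.0, 0.1, -2.5]
force: [-0.4, -0.2, 0.0]
width: 0.0003
```

```bash
python3 - <<'E'
from h import *
s=observe();print(s["eef_pos"],s["tool_rot"],s["force"])
for n in ["wrist","scene"]: cv2.imwrite(f"pics/{n}4.png",cv2.convertScaleAbs(camera(n)[:,:,::-1],alpha=1.5))
im=cv2.imread("pics/scene4.png"); cv2.imwrite("pics/scene4c.png",cv2.resize(im[110:250,250:400],None,fx=4,fy=4,interpolation=cv2.INTER_CUBIC))
E
```

```text
[0.5245 0.0304 0.1357] [-89.9841   0.0783  -2.4825] [-0.4069 -0.1867  0.0425]
```

View pics/wrist4.png

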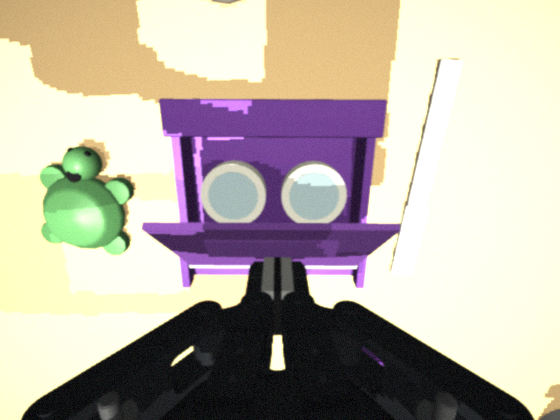

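View pics/scene4c.png

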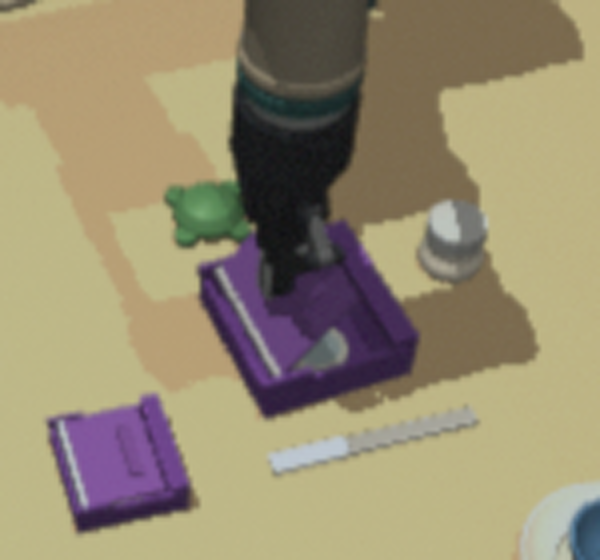

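The flap is about halfway over, with the outer face ahead of the tips and its edge at wrist row 228. I continue along the arc.

>>> {"op": "play_rows", "data": {"deltas": [[0, 0.35, 0.3, 0, 0, 0, 0], [0, 0.42, 0.3, 0, 0, 0, 0], [0, 0.45, 0.25, 0, 0, 0, 0], [0, 0.5, 0.2, 0, 0, 0, 0], [0, 0.4, 0.1, 0, 0, 0, 0], [0, 0.35, 0.05, 0, 0, 0, 0], [0, 0.2, 0, 0, 0, 0, 0], [0, 0, 0, 0, 0, 0, 0], [0, 0, 0, 0, 0, 0, 0]]}}

```text
t: 4.67
eef_pos: [0.5252, 0.0415, 0.1096]
tool_rot: [-90.0, 0.0, -2.5]
force: [0.2, 0.7, 0.8]
width: 0.0003
```

```bash
python3 - <<'E'
from h import *
s=observe();print(s["eef_pos"],s["tool_rot"],s["force"])
for n in ["wrist","scene"]: cv2.imwrite(f"pics/{n}5.png",cv2.convertScaleAbs(camera(n)[:,:,::-1],alpha=1.5))
im=cv2.imread("pics/scene5.png"); cv2.imwrite("pics/scene5c.png",cv2.resize(im[110:250,250:400],None,fx=4,fy=4,interpolation=cv2.INTER_CUBIC))
E
```

```text
[0.5252 0.0415 0.1096] [-90.0075   0.0492  -2.5238] [0.2112 0.7101 0.7506]
```

View pics/wrist5.png

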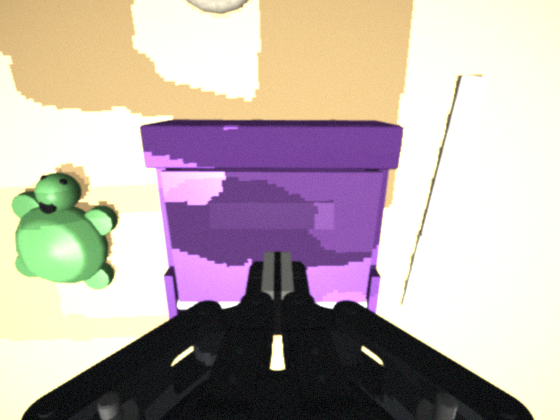

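View pics/scene5c.png

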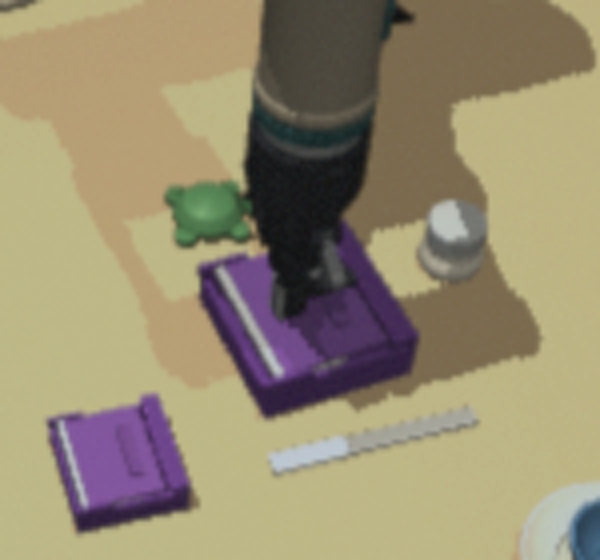

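The flap is almost flat: its edge sits just short of the lip at row ~168, and the thumb step is at rows 203–228, ahead of the tips at row 252. I press down.

>>> {"op": "play_rows", "data": {"deltas": [[0, 0.15, 0, 0, 0, 0, 0], [0, 0.1, 0, 0, 0, 0, 0], [0, 0.1, 0, 0, 0, 0, 0], [0, 0, 0, 0, 0, 0, 0]]}}

```text
t: 5.1
eef_pos: [0.5254, 0.0416, 0.1074]
tool_rot: [-90.0, -0.0, -2.5]
force: [-2.6, 1.6, 9.3]
width: -0.0001
```

>>> {"op": "play_rows", "data": {"deltas": [[0, 0, 0.2, 0, 0, 0, 0], [0, 0, 0.2, 0, 0, 0, 0], [0, 0, 0.2, 0, 0, 0, 0], [0, 0, 0, 0, 0, 0, 0]]}}

```text
t: 5.43
eef_pos: [0.5256, 0.047, 0.1074]
tool_rot: [-90.1, -0.0, -2.5]
force: [-1.3, -2.0, 9.5]
width: 0.0001
```

```bash
python3 - <<'E'
from h import *
s=observe();print(s["eef_pos"],s["tool_rot"],s["force"])
w=cv2.convertScaleAbs(camera("wrist")[:,:,::-1],alpha=2);cv2.imwrite("pics/wrist6.png",cv2.resize(w[110:330,130:410],None,fx=2.7,fy=2.7,interpolation=cv2.INTER_CUBIC))
E
```

```text
[0.5256 0.047  0.1074] [-90.0966  -0.026   -2.4639] [-1.2597 -1.9937  9.5491]
```

View pics/wrist6.png

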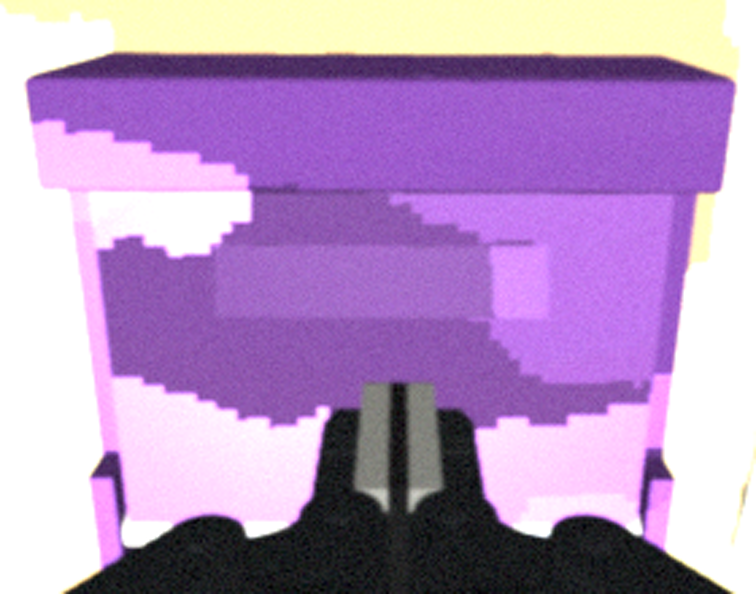

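```bash
python3 - <<'E'
from h import *
s=observe()
t=lambda a,b:((a+.5)/2.7+130-.5,(b+.5)/2.7+110-.5)
for n,p,z in [("tip",(397,383),.035),("foot",(397,319),.035),("steptop far",(397,243),.0355),("lip top inner",(397,190),.0425),("lip outer",(397,80),.0425),("barrel",(580,520),.0365)]: print(n,onz("wrist",*t(*p),z,s))
E
```

```text
tip [0.5271 0.0559 0.035 ]
foot [0.5277 0.0692 0.035 ]
steptop far [0.5283 0.0843 0.0355]
lip top inner [0.5289 0.0959 0.0425]
lip outer [0.5297 0.114  0.0425]
barrel [0.5627 0.0242 0.0365]
```

```bash
python3 - <<'E'
from h import *
s=dict(eef_pos=np.array([0.5252,0.0415,0.1096]),tool_rot=np.array([-90.0075,0.0492,-2.5238]))
for n,p,z in [("tip",(277,252),.036),("foot",(270,229),.037),("far",(270,203),.037),("lip in",(270,168),.0425),("barrel",(190,302),.0365)]: print(n,onz("wrist",*p,z,s))
E
```

```text
tip [0.5267 0.0496 0.036 ]
foot [0.5238 0.0632 0.037 ]
far [0.5245 0.0771 0.037 ]
lip in [0.5256 0.0957 0.0425]
barrel [0.4771 0.021  0.0365]
```

The tip-to-step gap stays at 13 mm, so the flap is moving with the pressed tips. It has slid about 5.5 mm and lies flat, with its edge going under the lip. I keep pushing.

>>> {"op": "play_rows", "data": {"deltas": [[0, 0, 0.2, 0, 0, 0, 0], [0, 0, 0.2, 0, 0, 0, 0], [0, 0, 0.2, 0, 0, 0, 0], [0, 0, 0.2, 0, 0, 0, 0], [0, 0, 0, 0, 0, 0, 0]]}}

```text
t: 5.9
eef_pos: [0.5262, 0.0544, 0.1074]
tool_rot: [-90.2, -0.0, -2.4]
force: [-2.4, -3.9, 8.0]
width: -0.0001
```

```bash
python3 - <<'E'
from h import *
s=observe();print(s["eef_pos"],s["tool_rot"],s["force"])
w=cv2.convertScaleAbs(camera("wrist")[:,:,::-1],alpha=2);cv2.imwrite("pics/wrist7.png",cv2.resize(w[110:330,130:410],None,fx=2.7,fy=2.7,interpolation=cv2.INTER_CUBIC))
E
```

```text
[0.5262 0.0544 0.1074] [-90.1625  -0.0481  -2.4245] [-2.4256 -3.9327  7.9599]
```

View pics/wrist7.png

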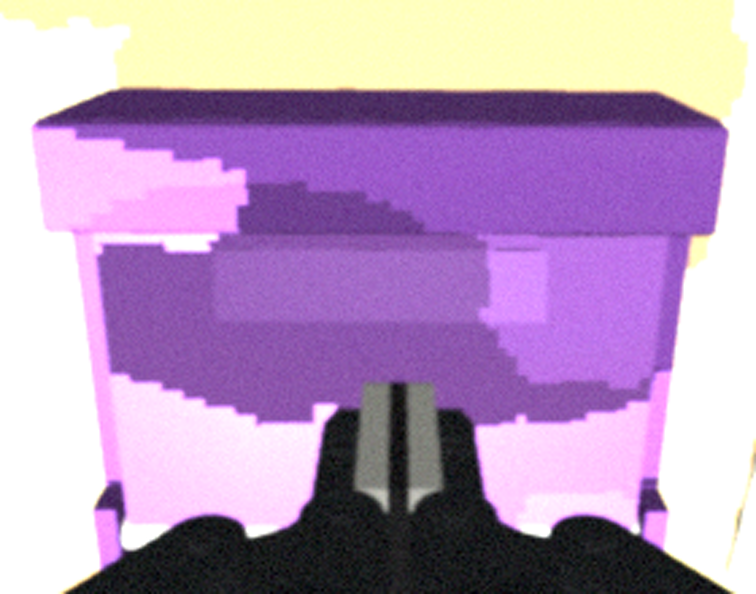

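The step is now near the lip, about 13 mm of slide, and still moving with the tips. I push on to the stop.

>>> {"op": "play_rows", "data": {"deltas": [[0, 0.05, 0.15, 0, 0, 0, 0], [0, 0.05, 0.15, 0, 0, 0, 0], [0, 0, 0.15, 0, 0, 0, 0], [0, 0, 0, 0, 0, 0, 0]]}}

```text
t: 6.28
eef_pos: [0.5269, 0.0575, 0.1071]
tool_rot: [-90.3, -0.1, -2.4]
force: [-2.9, -8.4, 12.8]
width: -0.0001
```

```bash
python3 - <<'E'
from h import *
s=observe();print(s["eef_pos"],s["tool_rot"],s["force"])
w=cv2.convertScaleAbs(camera("wrist")[:,:,::-1],alpha=2);cv2.imwrite("pics/wrist8.png",cv2.resize(w[110:330,130:410],None,fx=2.7,fy=2.7,interpolation=cv2.INTER_CUBIC))
E
```

```text
[0.5269 0.0575 0.1071] [-90.3156  -0.1292  -2.3581] [-2.9283 -8.4328 12.8186]
```

View pics/wrist8.png

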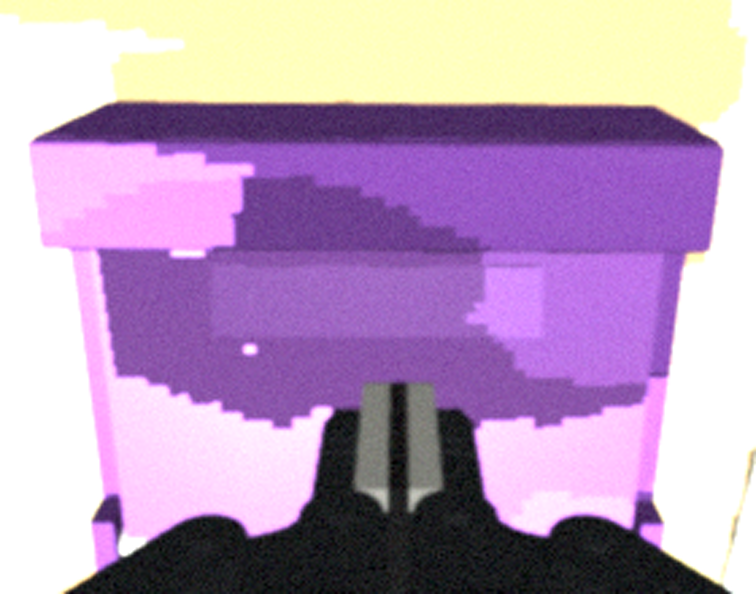

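The tips are now slipping and the push force has risen to 8.4 N, so the flap is probably at the stop. To be sure, I slide on to the step and push against it.

>>> {"op": "play_rows", "data": {"deltas": [[0, -0.05, 0.2, 0, 0, 0, 0], [0, 0, 0.2, 0, 0, 0, 0], [0, 0, 0.2, 0, 0, 0, 0], [0, 0, 0.15, 0, 0, 0, 0], [0, 0, 0, 0, 0, 0, 0]]}}

```text
t: 6.75
eef_pos: [0.5279, 0.0659, 0.1072]
tool_rot: [-90.2, -0.2, -2.4]
force: [-0.2, -5.4, 8.5]
width: -0.0
```

>>> {"op": "play_rows", "data": {"deltas": [[0, 0, 0.15, 0, 0, 0, 0], [0, 0, 0.1, 0, 0, 0, 0], [0, 0, 0, 0, 0, 0, 0]]}}

```text
t: 7.0
eef_pos: [0.5279, 0.0674, 0.1071]
tool_rot: [-90.3, -0.2, -2.4]
force: [-0.5, -9.2, 7.9]
width: 0.0002
```

```bash
python3 - <<'E'
from h import *
s=observe();print(s["eef_pos"],s["tool_rot"],s["force"])
w=cv2.convertScaleAbs(camera("wrist")[:,:,::-1],alpha=2);cv2.imwrite("pics/wrist9.png",cv2.resize(w[110:330,130:410],None,fx=2.7,fy=2.7,interpolation=cv2.INTER_CUBIC))
E
```

```text
[0.5279 0.0674 0.1071] [-90.3215  -0.198   -2.3525] [-0.5035 -9.1576  7.8665]
```

View pics/wrist9.png

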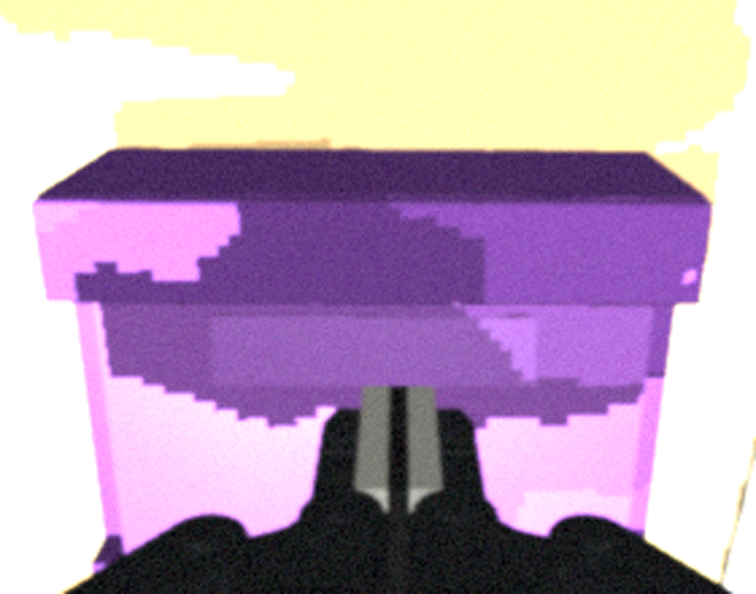

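Touching the step now. One firmer push.

>>> {"op": "play_rows", "data": {"deltas": [[0, 0, 0.15, 0, 0, 0, 0], [0, 0, 0.15, 0, 0, 0, 0], [0, 0, 0.1, 0, 0, 0, 0], [0, 0, 0, 0, 0, 0, 0], [0, 0, 0, 0, 0, 0, 0]]}}

```text
t: 7.47
eef_pos: [0.5279, 0.0683, 0.107]
tool_rot: [-90.7, -0.2, -2.2]
force: [-1.5, -20.2, 8.8]
width: -0.0002
```

```bash
python3 - <<'E'
from h import *
s=observe();print(s["eef_pos"],s["tool_rot"],s["force"])
w=cv2.convertScaleAbs(camera("wrist")[:,:,::-1],alpha=2);cv2.imwrite("pics/wrist10.png",cv2.resize(w[110:330,130:410],None,fx=2.7,fy=2.7,interpolation=cv2.INTER_CUBIC))
E
```

```text
[0.5279 0.0683 0.107 ] [-90.6715  -0.159   -2.1958] [ -1.4884 -20.2341   8.7749]
```

View pics/wrist10.png

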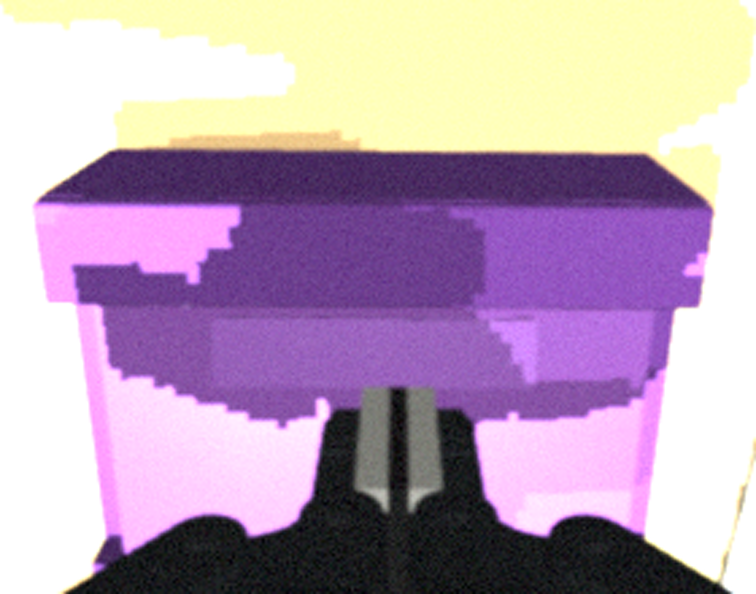

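The push reached 20 N with less than 1 mm of movement, so it is at the stop. I ease the push while still loaded forward, then lift straight off.

>>> {"op": "play_rows", "data": {"deltas": [[0, -0.1, -0.3, 0, 0, 0, 0], [0, -0.2, -0.1, 0, 0, 0, 0], [0, -0.3, 0, 0, 0, 0, 0], [0, -0.5, 0, 0, 0, 0, 0], [0, -1.0, 0, 0, 0, 0, 0], [0, -2.0, 0, 0, 0, 0, 0], [0, -2.5, -2.5, 0, 0, 0, 0], [0, -2.5, -2.5, 0, 0, 0, 0], [0, -2.5, -2.5, 0, 0, 0, 0], [0, -2.0, -2.5, 0, 0, 0, 0], [0, 0, 0, 0, 0, 0, 0], [0, 0, 0, 0, 0, 0, 0]]}}

```text
t: 8.52
eef_pos: [0.5229, -0.0305, 0.2436]
tool_rot: [-90.0, -0.2, -2.6]
force: [-0.3, 0.1, 0.1]
width: -0.0001
```

```bash
python3 - <<'E'
from h import *
s=observe();print(s["eef_pos"],s["tool_rot"],s["force"])
for n in ["wrist","scene","top"]: cv2.imwrite(f"pics/{n}11.png",cv2.convertScaleAbs(camera(n)[:,:,::-1],alpha=1.5))
im=cv2.imread("pics/scene11.png"); cv2.imwrite("pics/scene11c.png",cv2.resize(im[110:250,250:400],None,fx=4,fy=4,interpolation=cv2.INTER_CUBIC))
im=cv2.imread("pics/wrist11.png"); cv2.imwrite("pics/wrist11c.png",cv2.resize(im[0:200,140:400],None,fx=3,fy=3,interpolation=cv2.INTER_CUBIC))
E
```

```text
[ 0.5229 -0.0305  0.2436] [-89.9985  -0.2223  -2.6451] [-0.3138  0.0624  0.097 ]
```

View pics/wrist11c.png

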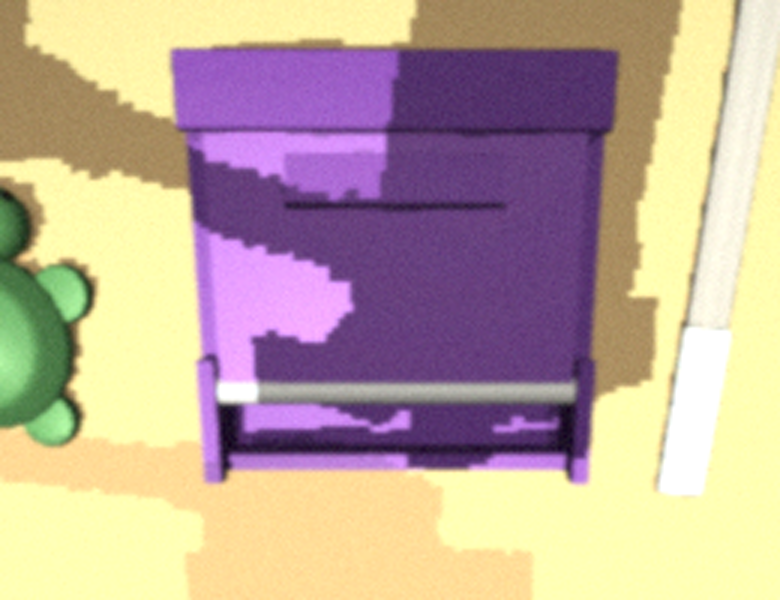

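View pics/scene11c.png

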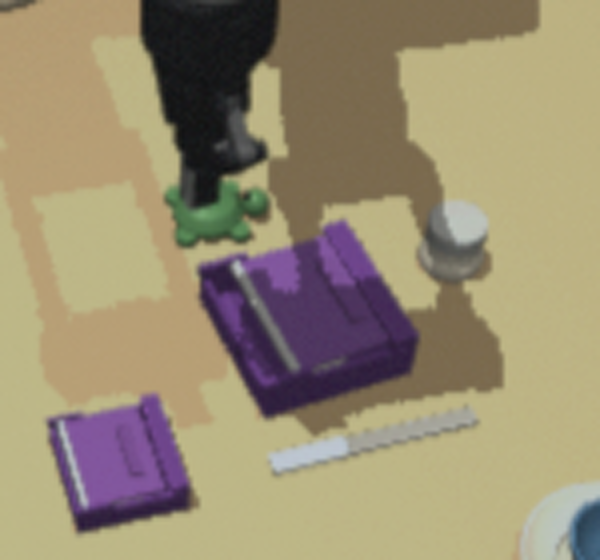

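View pics/top11.png

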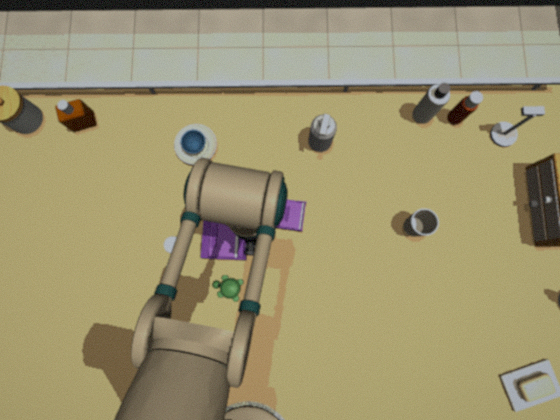

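```bash
python3 - <<'E'
from h import *
s=observe()
t=lambda a,b:((a+.5)/3+140-.5,(b+.5)/3-.5)
f=lambda a,b,z:onz("wrist",*t(a,b),z,s)
foot=f(395,207,.035);lip=f(395,130,.0425);bar=f(395,392,.0365);rim=f(395,470,.03)
print(foot,lip,bar,rim,"foot-lip tuck",.032-(lip-foot)[1],"hinge tuck",(bar-lip)[1]+.082,"hinge from rim end",(bar-rim)[1]-.011)
E
```

```text
[0.522 0.079 0.035] [0.5231 0.0968 0.0425] [0.5196 0.0295 0.0365] [0.5183 0.0056 0.03  ] foot-lip tuck 0.01421223285499204 hinge tuck 0.014665908239964873 hinge from rim end 0.012912582828919366
```

The slide measures about 14 mm three ways (14.2, 14.7 and 12.9 mm), which is the stop. The flap is flat with the tool clear, and the bystanders haven't moved. I hand in.

```bash
python3 -c "
from workcell import *
print(hand_in())"
```

```text
the job is handed in; nothing more can be done
None
```

The larger tray is shut. I folded the flap over from behind with closed fingertips, pressed it flat at about 9 N, and slid it under the lip. A last push of 20 N on the thumb step moved it less than 1 mm, so it was at its stop. The fingers then lifted clear, and the job was handed in after about 9 s on the robot's clock.

- **Shut by itself:** with the tool clear, the pictures show the flap lying flat with its free edge out of sight under the lip.
- **Slide:** three estimates from the last wrist picture gave 14.2, 14.7 and 12.9 mm, against a stop at 14 mm. They differ by about the camera's 2 mm accuracy.
- **Step used late:** for most of the slide the pressed fingertips carried the flap by friction. I only pushed against the thumb step at the end, to make sure it was home.
- **Bystanders:** the turtle, file, jar, dish with bowl, pump and tumbler looked unmoved by eye in the last pictures. I did not measure their positions again, and the jar was partly hidden by the arm in the top view but clear in the scene view.
- **Liner:** the fingers stayed on the outer face throughout, so the grey liner was not touched.

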